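Put the spice jar away in the lidded crock and push the crock home under the rack

ROBOT

A 7-joint arm with a two-finger parallel gripper is mounted at the origin on a cart in front of the work surface, level with it; the furniture and walls round the work are solid. World frame = base frame: x ahead of the robot, y to its left, z up, the work surface at z = 0. Lengths are in m, angles in rad, forces in N, time in s.
With the tool pointing down it reaches from about 0.4 to 0.875 m from the base axis. Payload 19.3 kg.
Tool frame: the origin (TCP) lies midway between the tips of the shut fingers; the grasp point (between the pads) lies 19 mm behind it; z points along the fingers, y is the line along which they close (so a half turn about z gives the same grasp; the last joint's range is limited). The gripper opens to 85 mm and grips with 20 to 120 N. Pads are 22 mm wide; open, the fingers measure 114 mm over their backs; the gripper's body (76 mm by 85 mm) begins 54 mm behind the grasp point. The pads swing forward as they close: fully open they stand 13 mm farther back than shut.
Start: joints at [-1.34, 0.521, -0.036, 1.599, 0.021, 1.021, -0.113], TCP at [0.185, 0.597, 0.231] pointing down, gripper open.
Joint ranges: [-2.91, 2.91], [-0.3, 2.13], [-1.5, 1.42], [0.17, 2.43], [-1.26, 4.41], [0.16, 1.93], [-2.52, 2.52]. Speed limits (rad/s): [1.89, 1.89, 2.39, 2.39, 3.01, 3.01, 3.01].

INTERFACE

Orientations are given as [roll, pitch, yaw] about the fixed x, y, z axes, in that order (R = Rz(yaw) Ry(pitch) Rx(roll)).
In Python, from workcell import observe, imaging, bot gives the robot as it stands.
- The arm moves only by the tool send_rows, never from a script. Its argument "plan" is text: rows parted by semicolons, each of 7 numbers parted by spaces: the shift along the tool's x, y, z in m, then the turn, a rotation vector about the tool's x, y, z in degrees, then the finger opening in m, from 0 to 0.0854. In form: dx dy dz rx ry rz claw; .... A call has 1 to 10 rows; each row is the pose to reach, as a shift and turn from the pose commanded when the call began, along the tool's axes at that moment; what a row does not reach only later rows make up. A row lasts 1/12 s, in which the tool goes at most 41.7 mm and 7.16 degrees, less where a joint would pass 70% of its speed; a pose out of reach is approached as far as the arm can. A call with a gripper value outside its range is refused whole. The fingers move at their own pace and stop on an object; "grip_force" is the grip in N (left out, the last holds). Time passes only in rows, so rows that repeat a pose let the fingers close. It gives the time, the measured TCP pose, the force, the opening and the grip force at its end, in the units of the state.
- observe(): the state, without advancing time (a new reading comes with each control period).
- imaging.grab_frame(name): name is "scene" or "side" or "wrist"; returns a dict with "color" (384x512x3 uint8, red, green, blue), "fx", "fy", "cx", "cy" (pixels), "dist_coeffs" ([k1, k2, p1, p2, k3] as OpenCV has them; the pictures are not rectified), "eye" and "orientation" of the camera in the world; the wrist camera has in their place "tool_from_camera" (4x4, takes a point from camera to tool coordinates, whose origin is the TCP and whose axes are the flange's). Camera axes: x right, y down, z forward; pixel columns grow to the right and rows downward; lengths in m; the calibration is good to about 2 mm. A picture is of the moment at which its call begins: read the wrist's pose just before it. There is no depth.
- bot.job_done(): hands the job in; it is judged then, once.
The state is a dict: "clock": time; "qpos": joint angles; "qd": joint speeds; "joint_efforts": joint torques, N m; "position": TCP position; "tool_rot": TCP orientation; "force": force on the tool from outside, world axes, zero at the start; "moment": the same for the moment, N m; "grip_width": finger opening in m; "finger_force": force on a finger pad.
Only numpy, scipy, OpenCV 4.12 (cv2) and the standard library are available. Lean on these libraries where they do the work, as an engineer would, in place of code of your own. Each camera call takes 0.05 s, during which the arm holds its last target. There are 200 camera calls.

TASK

Take the wooden lid off the white crock by its knob and lay it flat on the table beside the crock; then stand the spice jar upright in the middle of the crock and put the lid back on squarely. Then push the covered crock along the table, without lifting it, until it stands centred on the round blue mat under the wire rack, and leave the other things where they are.

Things in the scene. Friction and masses are not known exactly. Their poses are not given: they have to be found in the camera images.
- crock: White round stoneware crock, 0.4 to 0.65 kg, loose, 124 mm high. Outside it is 128 mm across the foot, 138 mm at 30 mm height, 146 mm near the top and 152 mm over the rim; the wall and floor are 6 mm thick and the mouth is 140 mm across. Origin: centre of its underside, z up. It starts left of the rack, before its open front, with the lid on.
- lid_knob (a point): Wooden knob of the loose round wooden lid (0.16 kg), half-way up the knob, z up. The knob is 25 to 32 mm thick, 35 mm high, on a disc 158 mm across, 8 mm thick; a step below it, 120 mm across, 6 mm deep, drops into the crock's mouth with 10 mm of play all round. The point is 31 mm above the table when the lid lies flat knob up, 149 mm above the crock's underside when it is on.
- spice_jar_center (a point): Middle (53 mm above its underside) of the spice jar, a round jar with a green cap and a brownish label, 46 mm across, 106 mm high, under 0.3 kg. It starts upright on the table left of the crock, nearer or farther than it. Standing upright in the crock it fits under the closed lid. z points up.
- mat: Round blue mat, 180 mm across, under 1 mm thick, stuck flat on the table under the wire rack; nothing to catch on. Origin: its centre, on the table.
- rack: Fixed steel wire rack at the right, open at its front, which faces the crock (to +y, give or take 0.2 rad). Origin: on the table, middle of the front edge; its own +x runs in under the rack (240 mm deep), own y along the front, legs at 180 mm either way. Top bars 190 to 198 mm above the table. The mat's centre is 95 mm behind the front edge: a tool pointing straight down strikes the rack before the crock is home. Two jars, 97 mm high, stand on its back half.
- mug: White mug with a handle, 80x115x91 mm, at the back of the table; leave it alone. Origin: centre of its underside.
- low_tin: Low food tin with a pale green label, 76 mm across, 58 mm high; it and the spice jar stand left of the crock, one nearer the robot and one farther off. Leave it alone. Origin: centre of its underside.
Things that resemble listed ones, but are neither listed nor needed, are in the scene too. What is shaped like the part that bears spice_jar_center but orange or pink is not meant.

How it is judged:
On the way, in this order (a step that is already met when the one before it is completed fails the run):
1. the lid lies flat on the table, knob up, clear of the crock and let go (height (world z) of lid_knob below 0.037 m and angle between lid_knob's own z axis and vertical below 0.1 rad and horizontal distance between lid_knob and crock above 0.15 m and contact force between the fingers and lid below 0.1 N), for 0.2 s.
2. the spice jar stands upright in the crock and is let go (horizontal distance between spice_jar_center and crock below 0.035 m and height (world z) of spice_jar_center below 0.068 m and angle between spice_jar_center's own z axis and vertical below 0.2 rad and contact force between the fingers and spice_jar below 0.1 N), for 0.2 s.
3. the lid sits squarely on the crock again and is let go (horizontal distance between lid_knob and crock below 0.018 m and z of lid_knob in the frame of crock between 0.144 and 0.154 m and angle between lid_knob's own z axis and vertical below 0.06 rad and contact force between the fingers and lid below 0.1 N), for 0.2 s.
4. the crock has been pushed onto the mat (horizontal distance between crock and mat below 0.03 m), for 0.2 s.
At the end, for the whole second after the job is handed in: The crock stands on the table with its centre within 30 mm of the mat's centre, upright and at rest; the spice jar stands upright in it, within 40 mm of its middle; the lid sits level on the rim, within 18 mm of centre (horizontal distance between crock and mat below 0.03 m and height (world z) of crock below 0.005 m and angle between each of crock, lid_knob's own z axis and vertical below 0.06 rad and horizontal distance between spice_jar_center and crock below 0.04 m and height (world z) of spice_jar_center below 0.068 m and angle between spice_jar_center's own z axis and vertical below 0.2 rad and horizontal distance between lid_knob and crock below 0.018 m and z of lid_knob in the frame of crock between 0.144 and 0.154 m and linear speed of crock below 0.01 m/s); the robot touches nothing.
It fails at once if the crock is lifted off the table or tipped (height (world z) of crock above 0.012 m or angle between crock's own z axis and vertical above 0.2 rad).
It fails at once if the low tin or the mug is moved by more than 30 mm (distance of any of low_tin, mug from where it was at the start of the episode above 0.03 m).
It also fails if it takes over 72 s, if anything falls off the work surface, if the arm or the gripper's body presses on something with over 40 N, if the wrist force passes 120 N, or if a joint passes its speed limit or range.

## Working session

There is one attempt and no reset: what is moved stays moved. The work goes in short steps, Python scripts to look and compute and a tool call to move; the robot and the scene stay as the last step left them, time stands still between calls to the robot, and variables do not carry over. Pictures are saved under pics/ and viewed, at most 10 in all, crops included, and the job is handed in when it is done.

Besides the shell and the picture viewer there is one more tool, called after "Emit:" as a command line: name --argument value ..., lists and objects as JSON in quotes. send_rows: Moves the arm, as the interface text tells. Its arguments: {"type":"object","properties":{"plan":{"type":"string"},"grip_force":{"type":"number"}},"required":["plan"]}

```bash
mkdir -p pics; ls; python3 - <<'E'
from workcell import observe, imaging, bot
import cv2
s=observe(); print({k:s[k] for k in('clock','qpos','position','tool_rot','force','grip_width')})
for n in('scene','side'):
    f=imaging.grab_frame(n); cv2.imwrite(f'pics/{n}0.png',f['color'][:,:,::-1])
    print(n,{k:v for k,v in f.items() if k!='color'})
a=cv2.imread('pics/scene0.png');b=cv2.imread('pics/side0.png')
import numpy as np
cv2.imwrite('pics/scene0b.png',cv2.resize(a,(800,600)))
E
```

```text
pics
{'clock': 0.0, 'qpos': array([-1.34018451,  0.52202891, -0.03630316,  1.5999981 ,  0.02121844,
        1.02110076, -0.11283587]), 'position': array([0.18513905, 0.59659772, 0.23072027]), 'tool_rot': array([-3.14044809e+00,  1.09843294e-04,  2.84072350e+00]), 'force': array([-0.50113615,  0.12430188,  0.12045718]), 'grip_width': 0.08562751594734254}
scene {'fx': 454.16173055814744, 'fy': 454.16173055814744, 'cx': 253.42673248158601, 'cy': 194.16685720035355, 'dist_coeffs': array([-0.10663932,  0.        ,  0.        ,  0.        ,  0.        ]), 'eye': array([ 0.13052487, -0.61239736,  1.07802444]), 'orientation': array([-2.45459985, -0.00976326, -0.60765231])}
side {'fx': 427.46157179504536, 'fy': 427.46157179504536, 'cx': 251.1564904910397, 'cy': 193.41261051066192, 'dist_coeffs': array([-0.10021295,  0.        ,  0.        ,  0.        ,  0.        ]), 'eye': array([0.54653088, 1.19202917, 0.53118663]), 'orientation': array([-1.90388223, -0.01509578, -3.11517642])}
```

View pics/scene0b.png

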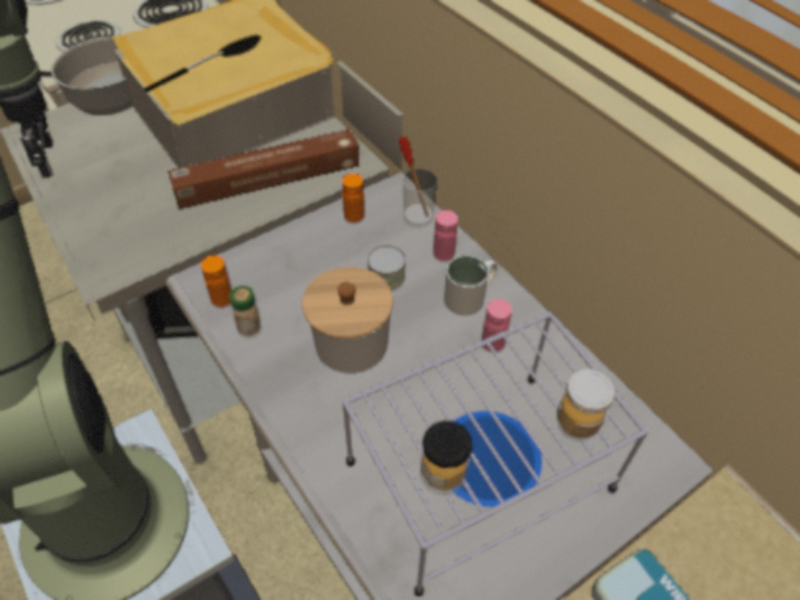

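View pics/side0.png

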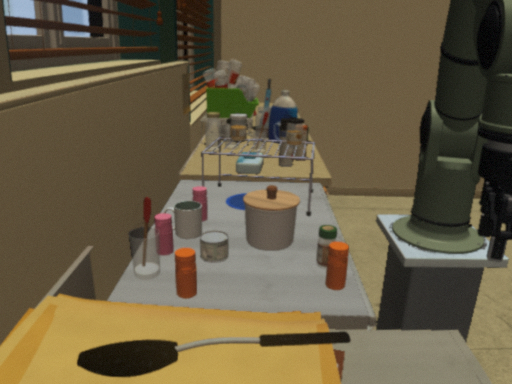

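In the scene view (800x600 picture), the knob is at (347,291) and the mat is a blue ellipse around (495,458), partly hidden by the black-capped jar. The rack's front edge runs from (347,403) to (548,318).

Jar candidates are the green cap with brownish label (243,308), orange (217,280) and (353,197), and pink (446,235) and (497,325). Only the green-capped one fits the description, and I'll confirm it with a crop.

```bash
cat > h.py <<'E'
from workcell import observe, imaging, bot
import cv2, numpy as np
from scipy.spatial.transform import Rotation as Ro
def cam(n):
    s=observe(); f=imaging.grab_frame(n)
    K=np.array([[f['fx'],0,f['cx']],[0,f['fy'],f['cy']],[0,0,1]])
    if n=='wrist':
        T=np.eye(4);T[:3,:3]=Ro.from_euler('xyz',s['tool_rot']).as_matrix();T[:3,3]=s['position']
        M=T@np.array(f['tool_from_camera']);e,R=M[:3,3],M[:3,:3]
    else: e,R=np.array(f['eye']),Ro.from_euler('xyz',f['orientation']).as_matrix()
    return dict(im=np.ascontiguousarray(f['color'][:,:,::-1]),K=K,d=np.array(f['dist_coeffs']),e=e,R=R)
def plane(c,px,z):
    p=cv2.undistortPoints(np.array(px,float).reshape(-1,1,2),c['K'],c['d'])[:,0]
    v=np.c_[p,np.ones(len(p))]@c['R'].T
    return c['e']+v*((z-c['e'][2])/v[:,2])[:,None]
def proj(c,P):
    r=c['R'].T; return cv2.projectPoints(np.array(P,float).reshape(-1,3),cv2.Rodrigues(r)[0],-r@c['e'],c['K'],c['d'])[0][:,0]
def circ(P):  # algebraic circle fit
    A=np.c_[2*P[:,:2],np.ones(len(P))];x=np.linalg.lstsq(A,(P[:,:2]**2).sum(1),rcond=None)[0]
    return x[:2],np.sqrt(x[2]+x[0]**2+x[1]**2)
def tool(target):  # world point -> shift in tool axes, plus current state
    s=observe();R=Ro.from_euler('xyz',s['tool_rot']);return R.inv().apply(np.array(target)-s['position'])
E
python3 - <<'E'
from h import *
S=cam('scene');D=cam('side');k=1/1.5625
pts=lambda *a:np.array(a)*k
print('knob mid',plane(S,pts((346,294)),.149), 'side',plane(D,[(271,192)],.149))
print('jar captop',plane(S,pts((242,295)),.106), plane(D,[(328,230)],.106))
print('tin top',plane(S,pts((387,258)),.058));print('mug',plane(S,pts((468,268)),.091))
print('rack top corners',plane(S,pts((347,403),(548,318),(642,433),(425,545)),.195))
print('rack feet',plane(S,pts((350,462),(531,380),(612,489),(419,592)),.0))
print('others',plane(S,pts((217,302),(497,345),(446,256),(353,218)),0))
hsv=cv2.cvtColor(S['im'],cv2.COLOR_BGR2HSV)
m=cv2.inRange(hsv,(105,150,80),(120,255,255));m[:240]=0;m[:,380:]=0
c=max(cv2.findContours(cv2.morphologyEx(m,cv2.MORPH_CLOSE,np.ones((7,7))),0,1)[0],key=cv2.contourArea)
h=cv2.convexHull(c)[:,0].astype(float)
h=plane(S,h,0);print(len(h),'mat minenclosing',cv2.minEnclosingCircle(h[:,:2].astype(np.float32)))
right=h[h[:,1]<np.median(h[:,1])];print(circ(h))
# lid disc contour
m=cv2.inRange(hsv,(8,70,110),(20,255,255));m[:165]=0;m[240:]=0;m[:,:185]=0;m[:,260:]=0
c=max(cv2.findContours(m,0,1)[0],key=cv2.contourArea)
P=plane(S,cv2.convexHull(c)[:,0].astype(float),.128);print('lid',circ(P),cv2.minEnclosingCircle(P[:,:2].astype(np.float32)))
cr=lambda c,x,y,w:cv2.resize(c['im'][y:y+w,x:x+w],(390,390),interpolation=cv2.INTER_CUBIC)
cv2.imwrite('pics/crop1.png',np.hstack([cr(S,110,150,90),cr(D,290,205,90)]))
E
```

```text
knob mid [[0.51433719 0.07343738 0.149     ]] side [[0.51541291 0.07167502 0.149     ]]
jar captop [[0.37670206 0.20864615 0.106     ]] [[0.376262   0.22550792 0.106     ]]
tin top [[0.66767411 0.17342841 0.058     ]]
mug [[0.76171857 0.04106624 0.091     ]]
rack top corners [[ 0.38638336 -0.13556528  0.195     ]
 [ 0.73413317 -0.18420244  0.195     ]
 [ 0.70435715 -0.41695046  0.195     ]
 [ 0.35479013 -0.36964303  0.195     ]]
rack feet [[ 0.3854465  -0.12996518  0.        ]
 [ 0.74385867 -0.17877012  0.        ]
 [ 0.71206648 -0.41785763  0.        ]
 [ 0.35395551 -0.36981031  0.        ]]
others [[ 0.35419517  0.31007863  0.        ]
 [ 0.74323081 -0.08289646  0.        ]
 [ 0.80298229  0.15363167  0.        ]
 [ 0.70425574  0.35850725  0.        ]]
22 mat minenclosing ((0.5822519063949585, -0.2533516585826874), 0.087069571018219)
(array([ 0.58158827, -0.25305248]), np.float64(0.08638079463025752))
lid (array([0.51726719, 0.07524657]), np.float64(0.08023124507606108)) ((0.518380880355835, 0.07443542033433914), 0.08186553418636322)
```

View pics/crop1.png

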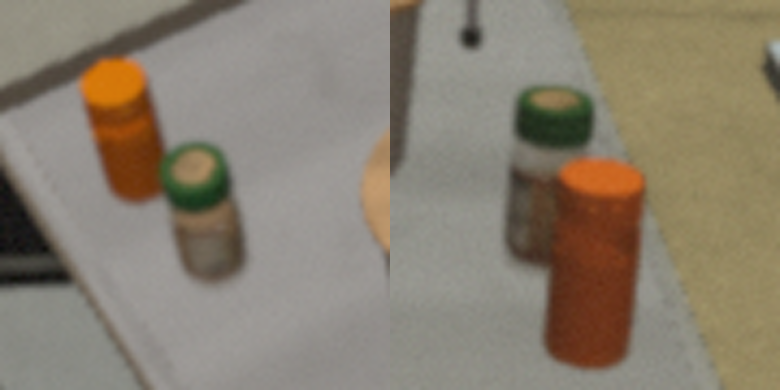

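The crop confirms it: the green-capped jar with the clear body and brownish label is the target, and the orange one beside it is a decoy. Next I refine the mat centre, check the table edge, and work out the first move.

```bash
python3 - <<'E'
from h import *
from scipy.optimize import least_squares
k=1/1.5625
for n in('scene','side'):
    c=cam(n);hsv=cv2.cvtColor(c['im'],cv2.COLOR_BGR2HSV)
    m=cv2.inRange(hsv,(100,120,60),(125,255,255))
    if n=='scene': m[:240]=0;m[:,380:]=0
    else: m[:185]=0;m[220:]=0;m[:,:215]=0;m[:,260:]=0
    q=np.vstack([a[:,0] for a in cv2.findContours(m,0,1)[0]]).astype(float)
    q=plane(c,q,0)[:,:2]
    r=least_squares(lambda x:np.hypot(*(q-x).T)-.09,q.mean(0),loss='soft_l1',f_scale=.002)
    e=np.abs(np.hypot(*(q-r.x).T)-.09);print(n,r.x,(e<.003).sum(),len(q))
    if n=='scene': S=c
print('edge',plane(S,np.array([(180,282),(240,252),(330,212),(390,182)])*k,0)[:,:2])
print(tool([.517,.075,.231]),tool([.35,.335,.231]))
E
```

```text
scene [ 0.55073916 -0.22245614] 29 407
side [ 0.56826262 -0.25986611] 15 51
edge [[0.31449042 0.40087814]
 [0.45371505 0.40647387]
 [0.67270747 0.4031459 ]
 [0.83835764 0.41102518]]
[-4.71554789e-01 -4.00070357e-01  2.66355318e-04] [-2.35017341e-01 -2.01226125e-01  1.83508407e-04]
```

Emit:
send_rows --plan "-0.04 -0.03 0 0 0 7 0.085; -0.07 -0.06 0 0 0 14 0.085; -0.1 -0.085 0 0 0 21 0.085; -0.13 -0.11 0 0 0 28 0.085; -0.16 -0.135 0 0 0 35 0.085; -0.19 -0.16 0 0 0 42 0.085; -0.22 -0.185 0 0 0 49 0.085; -0.25 -0.21 0 0 0 56 0.085; -0.28 -0.235 0 0 0 63 0.085; -0.31 -0.26 0 0 0 70 0.085"

```text
clock: 1.13
position: [0.4049, 0.2551, 0.2316]
tool_rot: [3.141, -0.001, 1.613]
force: [0.5, 1.0, -0.3]
grip_width: 0.0854
finger_force: 0.0
```

```bash
python3 - <<'E'
from h import *
s=observe();print(s['clock'],s['position'],s['tool_rot'],s['qpos'])
W=cam('wrist');cv2.imwrite('pics/w1.png',W['im'])
print(W['e'],W['R'])
print(tool([.517,.075,.231]))
E
```

```text
1.1333 [0.40489371 0.25506684 0.23157195] [ 3.14122877e+00 -5.73702465e-04  1.61316538e+00] [-0.96190032  0.30191759  0.34285532  1.98768496 -0.13127201  0.87223119
 -0.50642345]
[0.40153344 0.32155409 0.37341794] [[ 9.99047024e-01  4.20974025e-02  1.15262007e-02]
 [ 4.36468140e-02 -9.63672869e-01 -2.63494889e-01]
 [ 1.50365360e-05  2.63746866e-01 -9.64591929e-01]]
[-0.17632003  0.10391729  0.00129372]
```

View pics/w1.png

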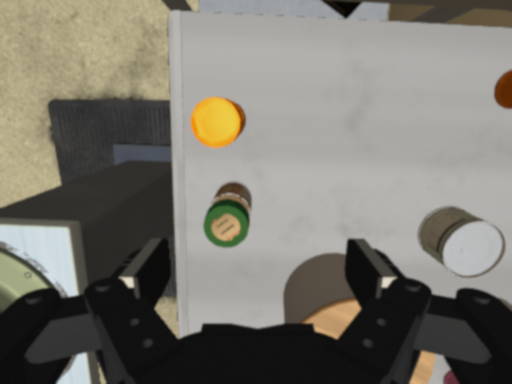

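The wrist view shows the green cap at (227,227), the orange decoy at (217,121), the tin at (470,247) and the lid edge at the bottom (330,315). The area around (370,150) is free table for the lid. I measure the jar and carry on to the knob.

```bash
python3 - <<'E'
from h import *
W=cam('wrist');hsv=cv2.cvtColor(W['im'],cv2.COLOR_BGR2HSV)
m=cv2.inRange(hsv,(50,90,20),(85,255,255));m=cv2.morphologyEx(m,cv2.MORPH_OPEN,np.ones((3,3)))
c=max(cv2.findContours(m,0,1)[0],key=cv2.contourArea)
(x,y),r=cv2.minEnclosingCircle(cv2.convexHull(c));print(x,y,r)
for z in(.095,.106):print(plane(W,[(x,y)],z),r/W['K'][0,0]*(W['e'][2]-z))
print('cap face',plane(W,[(227,231)],.106),'tin',plane(W,[(473,248)],.058),'orange',plane(W,[(217,121)],.106))
E
```

```text
223.0 217.0 23.021827697753906
[[0.37488305 0.2127983  0.095     ]] 0.021748996919957818
[[0.37611882 0.21685194 0.106     ]] 0.020890070885597696
cap face [[0.37995743 0.20244485 0.106     ]] tin [[0.66492495 0.16790477 0.058     ]] orange [[0.37118947 0.30662994 0.106     ]]
```

Emit:
send_rows --plan "-0.04 0.025 0 0 0 2.4 0.085; -0.08 0.05 0 0 0 2.4 0.085; -0.12 0.07 0 0 0 2.4 0.085; -0.12 0.1 0 0 0 2.4 0.085; -0.12 0.104 0 0 0 2.4 0.085; -0.12 0.104 0 0 0 2.4 0.085"

```text
clock: 1.73
position: [0.5154, 0.141, 0.231]
tool_rot: [3.141, 0.001, 1.575]
force: [-0.6, -0.1, 0.0]
grip_width: 0.085
finger_force: 0.0
```

```bash
python3 - <<'E'
from h import *
s=observe();print(s['clock'],s['position'],s['tool_rot'],s['qpos'])
W=cam('wrist');cv2.imwrite('pics/w2.png',W['im'])
E
```

```text
1.7333 [0.51541007 0.14098254 0.23100587] [3.14119037e+00 5.59938939e-04 1.57508071e+00] [-0.67263544  0.40168413  0.39227604  1.8553789  -0.18807802  0.92055196
 -0.18983361]
```

View pics/w2.png

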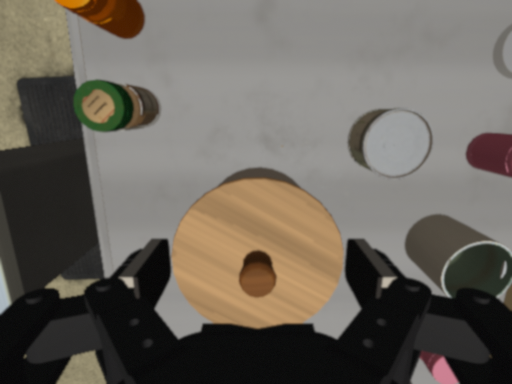

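Knob top is at (258,279), lid disc centred near (258,255), jar cap face at (100,105).

```bash
python3 - <<'E'
from h import *
W=cam('wrist')
print('knob',plane(W,[(258,279)],.165),'jar',plane(W,[(100,105)],.106),'mug',plane(W,[(480,270)],.091))
hsv=cv2.cvtColor(W['im'],cv2.COLOR_BGR2HSV)
m=cv2.inRange(hsv,(8,60,110),(22,255,255));m[:150]=0;m[:,:165]=0;m[:,350:]=0
c=max(cv2.findContours(m,0,1)[0],key=cv2.contourArea);h=cv2.convexHull(c)[:,0].astype(float);h=h[h[:,1]<260]
print('lid',circ(plane(W,h,.131)))
print(tool([.515,.075,.231]))
E
```

```text
knob [[0.5145395  0.08056391 0.165     ]] jar [[0.37607644 0.21367633 0.106     ]] mug [[0.75331598 0.04710026 0.091     ]]
lid (array([0.515166  , 0.07660038]), np.float64(0.07806631073348229))
[-6.72690584e-02  1.14792169e-03 -2.67195635e-05]
```

Emit:
send_rows --plan "-0.035 0 0 0 0 0 0.07; -0.064 0 0.02 0 0 0 0.07; -0.064 0 0.055 0 0 0 0.07; -0.064 0 0.08 0 0 0 0.07; -0.064 0 0.092 0 0 0 0.07; -0.064 0 0.092 0 0 0 0.07; -0.064 0 0.092 0 0 0 0.01; -0.064 0 0.092 0 0 0 0.01; -0.064 0 0.092 0 0 0 0.01; -0.064 0 0.092 0 0 0 0.01" --grip_force 30

```text
clock: 2.67
position: [0.5148, 0.0784, 0.1405]
tool_rot: [3.14, -0.001, 1.578]
force: [-0.8, 0.9, 9.1]
grip_width: 0.0297
finger_force: 28.8
```

Emit:
send_rows --plan "0 0 0 0 0 0 0.01; 0 0 0 0 0 0 0.01; 0 0 0 0 0 0 0.01; 0 0 0 0 0 0 0.01; 0 0 -0.01 0 0 0 0.01; 0 0 -0.02 0 0 0 0.01; 0 0 -0.03 0 0 0 0.01" --grip_force 30

```text
clock: 3.25
position: [0.5144, 0.0779, 0.1708]
tool_rot: [3.141, -0.0, 1.577]
force: [-0.1, 0.8, -0.4]
grip_width: 0.029
finger_force: 29.8
```

Emit:
send_rows --plan "0 0 -0.02 0 0 0 0.01; 0 0 -0.045 0 0 0 0.01; 0.02 0 -0.06 0 0 0 0.01; 0.05 0 -0.06 0 0 0 0.01; 0.08 0 -0.06 0 0 0 0.01; 0.11 0 -0.06 0 0 0 0.01; 0.14 0 -0.06 0 0 0 0.01; 0.17 0 -0.06 0 0 0 0.01; 0.195 0.01 -0.06 0 0 0 0.01; 0.205 0.013 -0.06 0 0 0 0.01"

```text
clock: 4.08
position: [0.526, 0.2871, 0.2303]
tool_rot: [3.141, -0.002, 1.581]
force: [0.7, -0.0, -2.0]
grip_width: 0.029
finger_force: 30.0
```

```bash
python3 - <<'E'
from h import *
s=observe();print(s['clock'],s['position'],s['force'],s['qpos'])
S=cam('scene');D=cam('side');W=cam('wrist')
a=cv2.resize(S['im'],(400,300),interpolation=cv2.INTER_AREA);a=cv2.resize(S['im'][100:292,90:346],(400,300));b=cv2.resize(D['im'][150:342,120:376],(400,300))
cv2.imwrite('pics/c3.png',np.vstack([np.hstack([a,b]),np.hstack([cv2.resize(W['im'],(400,300)),a*0])]))
E
```

```text
4.0833 [0.52601388 0.28708536 0.23031194] [ 0.71396821 -0.026943   -1.99582769] [-0.84932978  0.50530389  0.36407496  1.68817331 -0.20942257  0.98488212
 -0.40075336]
```

View pics/c3.png

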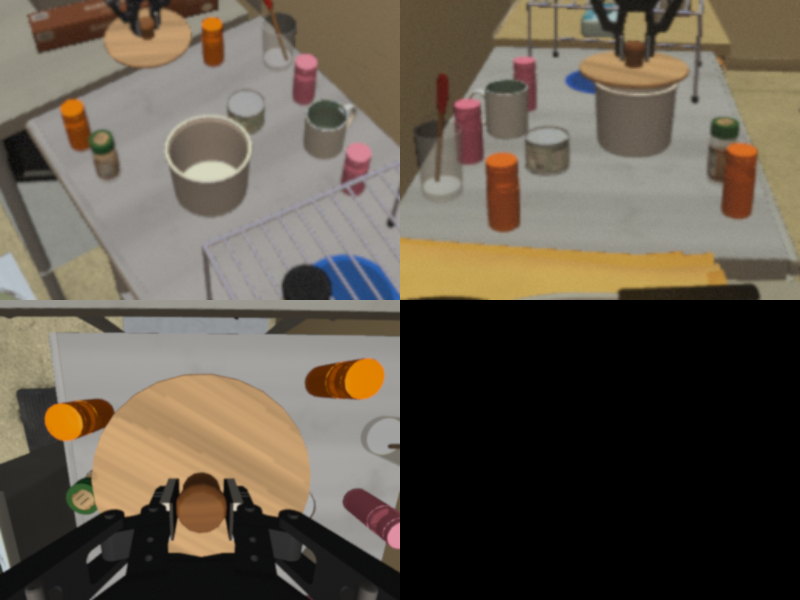

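The lid is held level above the free spot, and the crock is open and undisturbed with its rim centre near scene (223,194). Now I lower the lid.

Emit:
send_rows --plan "0 0 0.035 0 0 0 0.01; 0 0 0.07 0 0 0 0.01; 0 0 0.105 0 0 0 0.01; 0 0 0.14 0 0 0 0.01; 0 0 0.17 0 0 0 0.01; 0 0 0.19 0 0 0 0.01; 0 0 0.2 0 0 0 0.01; 0 0 0.205 0 0 0 0.01; 0 0 0.207 0 0 0 0.01; 0 0 0.207 0 0 0 0.01"

```text
clock: 5.07
position: [0.5266, 0.2828, 0.0233]
tool_rot: [3.141, -0.0, 1.577]
force: [-0.5, -0.5, -1.1]
grip_width: 0.0289
finger_force: 30.0
```

Emit:
send_rows --plan "0 0 0.001 0 0 0 0.01; 0 0 0 0 0 0 0.06; 0 0 0 0 0 0 0.06; 0 0 0 0 0 0 0.06; 0 0 -0.005 0 0 0 0.07; 0 0 -0.02 0 0 0 0.07; 0 0 -0.05 0 0 0 0.07; 0 0 -0.085 0 0 0 0.085; 0 0 -0.12 0 0 0 0.085; 0 0 -0.15 0 0 0 0.085"

```text
clock: 5.9
position: [0.5261, 0.2828, 0.1751]
tool_rot: [3.141, -0.001, 1.577]
force: [1.8, 0.6, 0.5]
grip_width: 0.0844
finger_force: 0.0
```

```bash
python3 - <<'E'
from h import *
s=observe();print(s['clock'],s['position'],s['force'])
S=cam('scene')
hsv=cv2.cvtColor(S['im'],cv2.COLOR_BGR2HSV)
# bright inside floor and rim of the crock
x0,y0=190,165;g=S['im'][y0:245,x0:260];gray=cv2.cvtColor(g,cv2.COLOR_BGR2GRAY)
cv2.imwrite('pics/crock.png',cv2.resize(g,(700,800)))
# lid on the table
m=cv2.inRange(hsv,(8,70,110),(20,255,255));m[:60]=0;m[160:]=0;m[:,:130]=0;m[:,230:]=0
c=max(cv2.findContours(m,0,1)[0],key=cv2.contourArea);P=plane(S,cv2.convexHull(c)[:,0].astype(float),.014)
print('lid',circ(P),cv2.minEnclosingCircle(P[:,:2].astype(np.float32)))
cr=cv2.resize(S['im'][50:242,90:346],(800,600));cv2.imwrite('pics/c4.png',cr)
print(tool([.376,.214,.18]))
E
```

```text
5.9 [0.52613651 0.28284402 0.17505419] [1.75034277 0.58231415 0.52631226]
lid (array([0.55928819, 0.65697143]), np.float64(0.06198601586880956)) ((0.5575205087661743, 0.6524230241775513), 0.07296454161405563)
[-0.06885025 -0.15263151 -0.00095942]
```

View pics/c4.png

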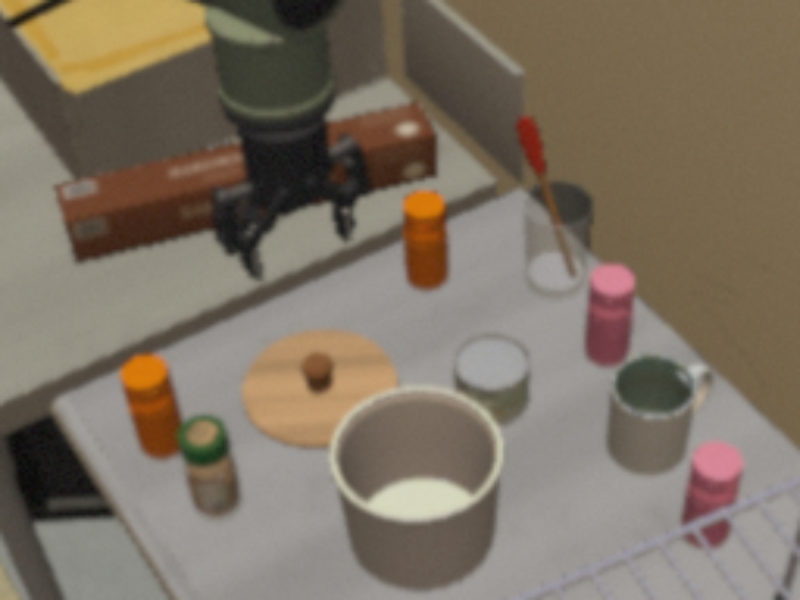

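The lid lies flat, knob up, around (320,385), with the jar cap at (207,433). The crock's outer rim passes through (330,457), (503,459) and (417,387).

```bash
python3 - <<'E'
from h import *
S=cam('scene');f=lambda a:np.array(a)*.32+(90,50)
P=plane(S,f([(331,462),(335,435),(360,402),(417,387),(470,400),(498,432),(503,462)]),.123)
print('rim',circ(P));print('floor edge',plane(S,f([(417,460)]),.124))
print('jar',plane(S,f([(207,432)]),.106),'lidknob',plane(S,f([(318,372)]),.031))
E
```

```text
rim (array([0.51761854, 0.07159129]), np.float64(0.07508594754925044))
floor edge [[0.51207384 0.0618229  0.124     ]]
jar [[0.38081061 0.20831992 0.106     ]] lidknob [[0.52816713 0.27910321 0.031     ]]
```

Emit:
send_rows --plan "-0.017 -0.035 0 0 0 0 0.075; -0.034 -0.07 0 0 0 0 0.075; -0.05 -0.105 0 0 0 0 0.075; -0.064 -0.14 0 0 0 0 0.075; -0.069 -0.152 0 0 0 0 0.075; -0.069 -0.152 0.03 0 0 0 0.075; -0.069 -0.152 0.06 0 0 0 0.075; -0.069 -0.152 0.09 0 0 0 0.075; -0.069 -0.152 0.116 0 0 0 0.075; -0.069 -0.152 0.116 0 0 0 0.075"

```text
clock: 6.83
position: [0.3728, 0.2118, 0.0531]
tool_rot: [-3.137, 0.003, 1.577]
force: [-1.6, -1.0, 0.1]
grip_width: 0.075
finger_force: 0.0
```

Emit:
send_rows --plan "0 0 0 0 0 0 0.03; 0 0 0 0 0 0 0.03; 0 0 0 0 0 0 0.03; 0 0 0 0 0 0 0.03; 0 0 0 0 0 0 0.03; 0 0 0 0 0 0 0.03" --grip_force 30

```text
clock: 7.33
position: [0.3752, 0.2135, 0.0579]
tool_rot: [3.14, -0.002, 1.577]
force: [-0.0, -1.2, 10.1]
grip_width: 0.0448
finger_force: 30.4
```

Emit:
send_rows --plan "0 0 -0.02 0 0 0 0.03; 0 0 -0.05 0 0 0 0.03; 0 0 -0.085 0 0 0 0.03; 0 0 -0.12 0 0 0 0.03; 0 0 -0.15 0 0 0 0.03; -0.025 0.025 -0.155 0 0 0 0.03; -0.05 0.05 -0.155 0 0 0 0.03; -0.075 0.075 -0.155 0 0 0 0.03; -0.1 0.1 -0.155 0 0 0 0.03; -0.125 0.125 -0.155 0 0 0 0.03"

```text
clock: 8.17
position: [0.5013, 0.0876, 0.2128]
tool_rot: [3.14, -0.001, 1.578]
force: [1.0, 1.0, -1.4]
grip_width: 0.045
finger_force: 31.8
```

Emit:
send_rows --plan "-0.01 0.01 0 0 0 0 0.03; -0.0145 0.016 0 0 0 0 0.03; -0.0145 0.016 0 0 0 0 0.03; -0.0145 0.016 0 0 0 0 0.03; -0.0145 0.016 0 0 0 0 0.03"

```text
clock: 8.58
position: [0.5155, 0.0757, 0.2116]
tool_rot: [-3.141, -0.001, 1.579]
force: [-0.2, 0.1, -1.3]
grip_width: 0.0449
finger_force: 31.8
```

```bash
python3 - <<'E'
from h import *
s=observe();print(s['clock'],s['position'],s['force'],s['grip_width'])
S=cam('scene');W=cam('wrist')
a=cv2.resize(S['im'][100:250,150:350],(400,300));b=cv2.resize(W['im'],(400,300))
cv2.imwrite('pics/c5.png',np.hstack([a,b]))
E
```

```text
8.5833 [0.5155263  0.07568032 0.21163278] [-0.2175057   0.09732825 -1.33375673] 0.044936972176133266
```

View pics/c5.png

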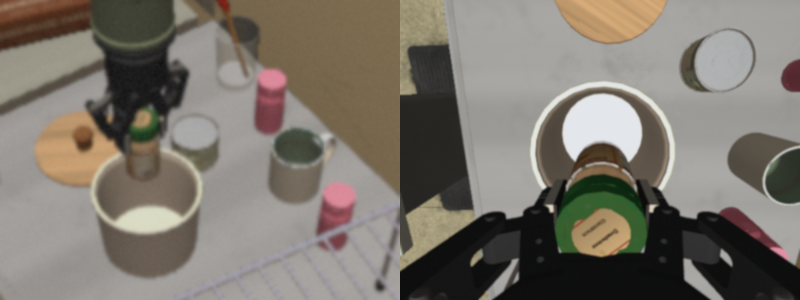

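Jar held upright over the crock. In the wrist half, the outer rim passes through (602,82), (531,150) and (675,150).

```bash
python3 - <<'E'
from h import *
W=cam('wrist');f=lambda a:(np.array(a)-(400,0))*1.28
print(circ(plane(W,f([(602,82),(531,150),(675,150),(545,112),(661,112)]),.123)))
print(tool([.516,.074,.0655]))
E
```

```text
(array([0.51721769, 0.07202772]), np.float64(0.07484215268119342))
[-0.00148987  0.00022056  0.14598343]
```

Emit:
send_rows --plan "-0.002 0.001 0.03 0 0 0 0.03; -0.002 0.001 0.06 0 0 0 0.03; -0.002 0.001 0.09 0 0 0 0.03; -0.002 0.001 0.115 0 0 0 0.03; -0.002 0.001 0.13 0 0 0 0.03; -0.002 0.001 0.14 0 0 0 0.03; -0.002 0.001 0.144 0 0 0 0.03; -0.002 0.001 0.146 0 0 0 0.03; -0.002 0.001 0.146 0 0 0 0.03; -0.002 0.001 0.146 0 0 0 0.03"

```text
clock: 9.57
position: [0.5178, 0.0726, 0.0662]
tool_rot: [3.14, -0.0, 1.577]
force: [-0.1, 0.4, -1.0]
grip_width: 0.0446
finger_force: 31.8
```

Emit:
send_rows --plan "0 0 0.001 0 0 0 0.05; 0 0 0 0 0 0 0.064; 0 0 0 0 0 0 0.064; 0 0 0 0 0 0 0.064; 0 0 -0.01 0 0 0 0.064; 0 0 -0.035 0 0 0 0.064; 0 0 -0.07 0 0 0 0.064; 0 0 -0.1 0 0 0 0.064; 0 0 -0.13 0 0 0 0.064; 0 0 -0.15 0 0 0 0.064"

```text
clock: 10.4
position: [0.5178, 0.0721, 0.2188]
tool_rot: [3.139, -0.001, 1.576]
force: [-0.2, -0.4, -0.8]
grip_width: 0.0641
finger_force: 0.0
```

Emit:
send_rows --plan "0.03 0 0 0 0 0 0.07; 0.065 0 0 0 0 0 0.07; 0.1 0 0 0 0 0 0.07; 0.13 0.003 0 0 0 0 0.07; 0.13 0.006 0 0 0 0 0.07; 0.13 0.008 0 0 0 0 0.07"

```text
clock: 10.9
position: [0.5243, 0.2039, 0.2157]
tool_rot: [3.142, -0.0, 1.58]
force: [-0.4, -0.3, 0.3]
grip_width: 0.0702
finger_force: 0.0
```

```bash
python3 - <<'E'
from h import *
s=observe();print(s['clock'],s['position'],s['force'],s['grip_width'])
S=cam('scene');W=cam('wrist')
a=cv2.resize(S['im'][100:250,150:350],(400,300));b=cv2.resize(W['im'],(400,300))
cv2.imwrite('pics/c6.png',np.hstack([a,b]))
print(tool([.527,.281,.02]))
E
```

```text
10.9 [0.52430659 0.20391346 0.21572708] [-0.39392936 -0.26772423  0.32882442] 0.07015618312427349
[0.07954616 0.00262722 0.19571487]
```

View pics/c6.png

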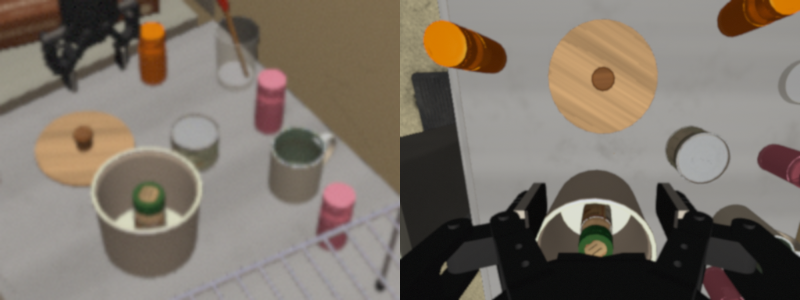

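The jar stands upright near the middle of the crock. The lid knob is at wrist half (603,79), the disc edge spans (549..658, 19..133).

```bash
python3 - <<'E'
from h import *
W=cam('wrist');f=lambda a:(np.array(a)-(400,0))*1.28
k=plane(W,f([(603,78)]),.048)[0];print(k, circ(plane(W,f([(549,75),(658,75),(603,19),(603,133),(565,36),(641,36)]),.014)))
S=cam('scene')
print('jar cap in crock',plane(S,np.array([(149,190)])*.5+(150,100),.112))
print(tool([k[0],k[1],.023]))
E
```

```text
[0.5262463  0.28009756 0.048     ] (array([0.52697855, 0.27918454]), np.float64(0.07746520610357359))
jar cap in crock [[0.52344528 0.07522416 0.112     ]]
[0.07895501 0.00197896 0.19262884]
```

Emit:
send_rows --plan "0.035 0.002 0.02 0 0 0 0.07; 0.06 0.002 0.055 0 0 0 0.07; 0.078 0.002 0.09 0 0 0 0.07; 0.078 0.002 0.125 0 0 0 0.07; 0.078 0.002 0.155 0 0 0 0.07; 0.078 0.002 0.178 0 0 0 0.07; 0.078 0.002 0.19 0 0 0 0.07; 0.078 0.002 0.19 0 0 0 0.07; 0.078 0.002 0.19 0 0 0 0.01; 0.078 0.002 0.19 0 0 0 0.01"

```text
clock: 11.93
position: [0.527, 0.2805, 0.0269]
tool_rot: [3.14, -0.001, 1.577]
force: [-0.1, 0.5, -0.3]
grip_width: 0.0471
finger_force: 0.0
```

Emit:
send_rows --plan "0 0 0 0 0 0 0.01; 0 0 0 0 0 0 0.01; 0 0 0 0 0 0 0.01; 0 0 0 0 0 0 0.01; 0 0 -0.015 0 0 0 0.01; 0 0 -0.045 0 0 0 0.01; 0 0 -0.08 0 0 0 0.01; 0 0 -0.115 0 0 0 0.01; 0 0 -0.15 0 0 0 0.01; 0 0 -0.19 0 0 0 0.01"

```text
clock: 12.77
position: [0.5254, 0.2802, 0.2173]
tool_rot: [-3.141, -0.0, 1.577]
force: [-0.5, 0.4, -1.0]
grip_width: 0.0293
finger_force: 30.1
```

```bash
python3 - <<'E'
from h import *
s=observe();print(s['clock'],s['position'],s['force'],s['grip_width'])
W=cam('wrist');cv2.imwrite('pics/w7.png',W['im'])
# lid disc relative to TCP
hsv=cv2.cvtColor(W['im'],cv2.COLOR_BGR2HSV)
m=cv2.inRange(hsv,(8,60,110),(22,255,255));m[300:]=0
c=max(cv2.findContours(m,0,1)[0],key=cv2.contourArea);h=cv2.convexHull(c)[:,0].astype(float);h=h[(h[:,1]<240)&(h[:,1]>2)]
z=s['position'][2]-.1405+.1315
print('lid',len(h),circ(plane(W,h,z)))
print(tool([.517,.072,.215]))
E
```

```text
12.7667 [0.52543559 0.28015366 0.21733918] [-0.45973519  0.39295904 -1.02150008] 0.029251454269299988
lid 36 (array([0.52475316, 0.28256267]), np.float64(0.07511481549849694))
[-0.2091001  -0.01262827  0.00900629]
```

Emit:
send_rows --plan "-0.025 -0.001 0 0 0 0 0.01; -0.055 -0.002 0 0 0 0 0.01; -0.085 -0.003 0 0 0 0 0.01; -0.115 -0.005 0 0 0 0 0.01; -0.145 -0.007 0 0 0 0 0.01; -0.17 -0.009 0 0 0 0 0.01; -0.19 -0.009 0 0 0 0 0.01; -0.203 -0.009 0 0 0 0 0.01; -0.2085 -0.009 0 0 0 0 0.01; -0.2085 -0.009 0 0 0 0 0.01"

```text
clock: 13.65
position: [0.5185, 0.0713, 0.2157]
tool_rot: [3.141, -0.0, 1.576]
force: [-0.2, 0.9, -1.3]
grip_width: 0.0292
finger_force: 30.1
```

Emit:
send_rows --plan "0 0 0 0 0 0 0.01; 0 0 0 0 0 0 0.01; 0 0 0 0 0 0 0.01"

```text
clock: 13.9
position: [0.5183, 0.0731, 0.2152]
tool_rot: [-3.141, -0.0, 1.579]
force: [0.5, -0.1, -1.3]
grip_width: 0.0292
finger_force: 30.1
```

```bash
python3 - <<'E'
from h import *
p=np.mean([observe()['position'] for _ in range(3)],0);print(p)
W=cam('wrist');D=cam('side')
hsv=cv2.cvtColor(W['im'],cv2.COLOR_BGR2HSV)
m=cv2.inRange(hsv,(8,60,110),(22,255,255));m[300:]=0
c=max(cv2.findContours(m,0,1)[0],key=cv2.contourArea);h=cv2.convexHull(c)[:,0].astype(float);h=h[(h[:,1]<240)]
for z in(p[2]-.011,):print('lid',len(h),circ(plane(W,h,z)))
hsv=cv2.cvtColor(D['im'],cv2.COLOR_BGR2HSV);m=cv2.inRange(hsv,(8,70,110),(20,255,255));m[240:]=0;m[:150]=0;m[:,:200]=0;m[:,340:]=0
c=max(cv2.findContours(m,0,1)[0],key=cv2.contourArea)
b=cv2.boundingRect(c);print(b)
e=plane(D,[(b[0],b[1]+b[3]/2),(b[0]+b[2],b[1]+b[3]/2)],p[2]-.011);print('side lid x',e[:,0],e[:,0].mean())
E
```

```text
[0.51832387 0.07311485 0.21517138]
lid 39 (array([0.51774316, 0.07482236]), np.float64(0.07603526288081451))
(242, 166, 60, 19)
side lid x [0.59473796 0.43416404] 0.5144510017183894
```

Emit:
send_rows --plan "-0.001 -0.001 0.02 0 0 0 0.01; -0.001 -0.001 0.04 0 0 0 0.01; -0.001 -0.001 0.053 0 0 0 0.01; -0.001 -0.001 0.06 0 0 0 0.01; -0.001 -0.001 0.065 0 0 0 0.01; -0.001 -0.001 0.069 0 0 0 0.01; -0.001 -0.001 0.07 0 0 0 0.01; -0.001 -0.001 0.07 0 0 0 0.01"

```text
clock: 14.67
position: [0.5175, 0.071, 0.1455]
tool_rot: [3.141, -0.0, 1.577]
force: [0.3, -0.5, -0.9]
grip_width: 0.0292
finger_force: 30.1
```

Emit:
send_rows --plan "0 0 0.0005 0 0 0 0.045; 0 0 0 0 0 0 0.065; 0 0 0 0 0 0 0.065; 0 0 0 0 0 0 0.065; 0 0 -0.005 0 0 0 0.065; 0 0 -0.025 0 0 0 0.065; 0 0 -0.05 0 0 0 0.065; 0 0 -0.08 0 0 0 0.085; 0.03 0 -0.09 0 0 0 0.085; 0.06 0 -0.09 0 0 0 0.085"

```text
clock: 15.5
position: [0.5183, 0.1306, 0.2387]
tool_rot: [3.137, -0.002, 1.574]
force: [1.4, 0.8, -0.7]
grip_width: 0.0849
finger_force: 0.0
```

```bash
python3 - <<'E'
from h import *
s=observe();print(s['clock'],s['position'],s['force'])
W=cam('wrist');D=cam('side');S=cam('scene')
def lid(c,z,roi,f=None):
    hsv=cv2.cvtColor(c['im'],cv2.COLOR_BGR2HSV);m=cv2.inRange(hsv,(8,65,110),(22,255,255))
    k=np.zeros_like(m);k[roi[1]:roi[3],roi[0]:roi[2]]=1;m*=k
    q=max(cv2.findContours(m,0,1)[0],key=cv2.contourArea);h=cv2.convexHull(q)[:,0].astype(float)
    if f: h=h[h[:,1]<f]
    return cv2.boundingRect(q),circ(plane(c,h,z))
print('scene',lid(S,.130,(180,160,270,240)));print('side',lid(D,.130,(230,180,320,240)));print('wrist',lid(W,.131,(150,120,370,330),260))
print(plane(W,[(258,279)],.165))
E
```

```text
15.5 [0.51829542 0.13060458 0.23871295] [ 1.38339442  0.84817326 -0.73401792]
scene ((195, 172, 58, 46), (array([0.51871773, 0.06945083]), np.float64(0.0799864196464708)))
side ((243, 185, 56, 26), (array([0.51757054, 0.05947246]), np.float64(0.0908892349318951)))
wrist ((172, 169, 168, 156), (array([0.51708274, 0.07229156]), np.float64(0.07757605653498033)))
[[0.51894604 0.06481072 0.165     ]]
```

The lid sits centred and level on the crock. Now a careful mat fit from the hull of the blue pixels.

```bash
python3 - <<'E'
from h import *
S=cam('scene');hsv=cv2.cvtColor(S['im'],cv2.COLOR_BGR2HSV)
m=cv2.inRange(hsv,(100,110,50),(125,255,255));m[:240]=0;m[:,380:]=0
n,l,st,_=cv2.connectedComponentsWithStats(cv2.morphologyEx(m,cv2.MORPH_CLOSE,np.ones((5,5))))
i=1+st[1:,4].argmax();print(st[i])
h=cv2.convexHull(np.argwhere((l==i))[:,::-1].astype(np.int32))[:,0].astype(float)
P=plane(S,h,0)[:,:2];c,r=circ(P);print(c,r)
for p,q in zip(h,P):
    d=q-c;print(p,q.round(4),round(np.degrees(np.arctan2(d[1],d[0]))),round(np.hypot(*d),4))
E
```

```text
[ 291  263   56   61 2354]
[ 0.5817692  -0.25247095] 0.0878307248596126
[346. 298.] [ 0.6434 -0.3171] -46 0.0893
[345. 303.] [ 0.6317 -0.3263] -56 0.0891
[342. 309.] [ 0.6141 -0.3345] -69 0.0882
[340. 311.] [ 0.6061 -0.3357] -74 0.0868
[316. 323.] [ 0.5347 -0.3255] -123 0.0869
[309. 323.] [ 0.5202 -0.3153] -134 0.088
[302. 321.] [ 0.5091 -0.301 ] -146 0.0874
[299. 320.] [ 0.5045 -0.2945] -151 0.0879
[295. 318.] [ 0.4996 -0.2844] -159 0.0882
[292. 316.] [ 0.4966 -0.2758] -165 0.0883
[291. 315.] [ 0.4962 -0.2721] -167 0.0878
[291. 269.] [ 0.5782 -0.1658] 92 0.0868
[292. 268.] [ 0.5824 -0.1649] 90 0.0876
[295. 266.] [ 0.593  -0.1646] 83 0.0886
[298. 265.] [ 0.6017 -0.1668] 77 0.088
[302. 264.] [ 0.6127 -0.1705] 69 0.0876
[307. 263.] [ 0.626  -0.1759] 60 0.0884
[311. 263.] [ 0.635  -0.1822] 53 0.0882
[318. 264.] [ 0.6489 -0.1957] 40 0.0879
[322. 265.] [ 0.6559 -0.2044] 33 0.0883
[327. 267.] [ 0.6631 -0.2171] 24 0.0887
[329. 268.] [ 0.6655 -0.2226] 20 0.0889
[334. 273.] [ 0.6666 -0.2423] 7 0.0854
[341. 283.] [ 0.662  -0.2762] -16 0.0836
[345. 289.] [ 0.6588 -0.2958] -29 0.0884
[346. 294.] [ 0.6512 -0.3084] -39 0.0891
```

The mat centre is well fitted at (0.582, -0.2525), with residuals near 1 mm. I'll push in a straight line with both open fingers as a cradle and the tool tilted about 50°.

```bash
cat >> h.py <<'E'
C=np.array([.5175,.0715]);M=np.array([.582,-.2525]);u=(M-C)/np.hypot(*(M-C))
def goal(tilt,back,z):  # tilted pushing pose, TCP 'back' behind the crock centre
    R=Ro.from_euler('z',np.arctan2(-u[0],u[1])+np.pi/2+np.pi/2)  # placeholder yaw, fixed below
    ty=np.array([-u[1],u[0],0]);tz=np.array([*(u*np.sin(tilt)),-np.cos(tilt)])
    return Ro.from_matrix(np.c_[np.cross(ty,tz),ty,tz])
E
sed -i '/placeholder yaw/d' h.py
python3 - <<'E'
from h import *
s=observe();R=Ro.from_euler('xyz',s['tool_rot'])
print(u,s['position'])
for t in(50,55):print(t,(R.inv()*goal(np.radians(t),0,0)).as_rotvec(degrees=True))
b=C-u*.16;print(b,tool([*b,.25]))
E
```

```text
[ 0.19524288 -0.98075492] [0.51678266 0.13141954 0.23550593]
50 [ -4.71462667 -49.84320048 -10.11450697]
55 [ -5.18617275 -54.8270527   -9.96619176]
[0.48626114 0.22842079] [ 0.09723656 -0.02975923 -0.01450253]
```

Emit:
send_rows --plan "0.03 -0.01 -0.015 0 0 0 0.085; 0.06 -0.02 -0.015 -0.6 -6.2 -1.3 0.085; 0.09 -0.03 -0.015 -1.2 -12.5 -2.5 0.085; 0.097 -0.03 -0.015 -1.8 -18.7 -3.8 0.085; 0.097 -0.03 -0.015 -2.3 -25 -5 0.085; 0.097 -0.03 -0.015 -2.9 -31 -6.3 0.085; 0.097 -0.03 -0.015 -3.5 -37 -7.5 0.085; 0.097 -0.03 -0.015 -4.1 -43.5 -8.8 0.085; 0.097 -0.03 -0.015 -4.7 -50 -10 0.085; 0.097 -0.03 -0.015 -4.7 -50 -10 0.085"

```text
clock: 16.53
position: [0.485, 0.2296, 0.2475]
tool_rot: [-3.134, 0.885, 1.775]
force: [-0.4, 2.4, -0.9]
grip_width: 0.085
finger_force: 0.0
```

```bash
python3 - <<'E'
from h import *
s=observe();R=Ro.from_euler('xyz',s['tool_rot']);print(s['clock'],s['position'],s['qpos'],s['force'])
print(R.as_matrix().round(3));print('err',(R.inv()*goal(np.radians(50),0,0)).as_rotvec(degrees=True))
b=C-u*.15;print(b,tool([*b,.036]))
E
```

```text
16.5333 [0.4849832 0.229552  0.2475362] [-1.30205693  0.76738447  0.61169238  1.64729306  0.33106532  1.34707647
 -0.68523038] [-0.41395607  2.38236738 -0.87614686]
[[-0.129  0.98   0.15 ]
 [ 0.62   0.197 -0.759]
 [-0.774 -0.005 -0.633]]
err [-0.07741264  0.7087884   0.29506711]
[0.48821357 0.21861324] [0.15651469 0.00202815 0.14274696]
```

Emit:
send_rows --plan "0.02 0 0.023 0 0 0 0.085; 0.042 0 0.05 0 0 0 0.085; 0.064 0.001 0.076 0 0 0 0.085; 0.085 0.001 0.102 0 0 0 0.085; 0.105 0.002 0.126 0 0 0 0.085; 0.122 0.002 0.146 0 0 0 0.085; 0.132 0.002 0.158 0 0 0 0.085; 0.1375 0.002 0.165 0 0 0 0.085; 0.1375 0.002 0.165 0 0 0 0.085; 0.1375 0.002 0.165 0 0 0 0.085"

```text
clock: 17.37
position: [0.4963, 0.1903, 0.0401]
tool_rot: [3.14, 0.875, 1.762]
force: [-0.2, -0.7, 0.1]
grip_width: 0.0849
finger_force: 0.0
```

```bash
python3 - <<'E'
from h import *
s=observe();R=Ro.from_euler('xyz',s['tool_rot']);p=s['position'];print(s['clock'],p,s['qpos'],s['force'])
d=C-p[:2];print('along',d@u,'side',d@np.array([-u[1],u[0]]))
print('u in tool',R.inv().apply([*u,0]),'err',(R.inv()*goal(np.radians(50),0,0)).as_rotvec(degrees=True))
E
```

```text
17.3667 [0.49631394 0.19025489 0.04006128] [-1.20680957  1.0582778   0.52776305  1.73591034  0.27913732  0.98745964
 -0.82591714] [-0.2068569  -0.67898104  0.14073843]
along 0.12060587478925013 side -0.002407712056202375
u in tool [-0.64133533  0.0041773   0.76724934] err [-0.1346635   0.10795945 -0.21197673]
```

Emit:
send_rows --plan "-0.0128 -0.001 0.0154 0 0 0 0.085; -0.0256 -0.002 0.0307 0 0 0 0.085; -0.0352 -0.002 0.0422 0 0 0 0.085; -0.0384 -0.002 0.0461 0 0 0 0.085; -0.0422 -0.002 0.0507 0 0 0 0.085; -0.0461 -0.002 0.0553 0 0 0 0.085; -0.0499 -0.002 0.0599 0 0 0 0.085; -0.0538 -0.002 0.0645 0 0 0 0.085; -0.0576 -0.002 0.0691 0 0 0 0.085; -0.0614 -0.002 0.0737 0 0 0 0.085"

```text
clock: 18.2
position: [0.5129, 0.0974, 0.0391]
tool_rot: [3.139, 0.873, 1.764]
force: [-1.8, 8.4, 5.4]
grip_width: 0.0849
finger_force: 4.2
```

```bash
cat >> h.py <<'E'
def rep():
    s=observe();p=s['position'];d=p[:2]-C;R=Ro.from_euler('xyz',s['tool_rot'])
    print(s['clock'],p,'adv past crock start',d@u,'side',d@np.array([-u[1],u[0]]),'F',s['force'],'u',R.inv().apply([*u,0]).round(3),'q',s['qpos'].round(2))
    c=cam('scene');hsv=cv2.cvtColor(c['im'],cv2.COLOR_BGR2HSV);m=cv2.inRange(hsv,(8,70,110),(20,255,255));m[:165]=0;m[330:]=0;m[:,:185]=0
    m[270:,:]=m[270:,:]*1
    q=max(cv2.findContours(m,0,1)[0],key=cv2.contourArea);b=cv2.boundingRect(q)
    L,r=circ(plane(c,cv2.convexHull(q)[:,0].astype(float),.130));print('lid',b,L,r,'along',(L-C)@u,'side',(L-C)@np.array([-u[1],u[0]]),'togo',(M-L)@u)
    return c
E
python3 -c "
from h import *
rep()"
```

```text
18.2 [0.51290352 0.09744918 0.039075  ] adv past crock start -0.026347216963064395 side 0.0005583704913439762 F [-1.84418041  8.41688561  5.41032907] u [-0.642  0.001  0.766] q [-1.13  1.05  0.57  1.87  0.35  0.81 -0.8 ]
lid (317, 165, 195, 165) [ 0.94882942 -0.29850977] 0.332902985059769 along 0.44710290180522455 side 0.35078667681148284 togo -0.11674514118804154
```

Emit:
send_rows --plan "-0.0051 0 0.0061 0 0 0 0.085; -0.0103 0 0.0123 0 0 0 0.085; -0.0154 0 0.0184 0 0 0 0.085; -0.0205 0 0.0246 0 0 0 0.085; -0.0257 0 0.0307 0 0 0 0.085; -0.0308 0 0.0368 0 0 0 0.085; -0.0359 0 0.043 0 0 0 0.085; -0.0411 0 0.0491 0 0 0 0.085; -0.0462 0 0.0553 0 0 0 0.085; -0.0514 0 0.0614 0 0 0 0.085"

```text
clock: 19.08
position: [0.5283, 0.0184, 0.039]
tool_rot: [3.14, 0.874, 1.764]
force: [-1.1, 6.9, 2.9]
grip_width: 0.0849
finger_force: 3.6
```

```bash
sed -i 's/m\[270:,:\]=m\[270:,:\]\*1/m[:,330:]=0/' h.py; python3 -c "
from h import *
rep()"
```

```text
19.0833 [0.52826456 0.01841671 0.03898728] adv past crock start 0.054163404268622456 side 0.00019326222703711706 F [-1.07258003  6.87410402  2.89910943] u [-0.642  0.001  0.767] q [-1.04  1.05  0.62  1.95  0.42  0.67 -0.78]
lid (222, 192, 60, 50) [ 0.53683761 -0.03336996] 0.07910691999197428 along 0.10662725946124693 side -0.0015096580632679582 togo 0.2237305011559361
```

Emit:
send_rows --plan "-0.0051 0 0.0061 0 0 0 0.085; -0.0103 0 0.0123 0 0 0 0.085; -0.0154 0 0.0184 0 0 0 0.085; -0.0205 0 0.0246 0 0 0 0.085; -0.0257 0 0.0307 0 0 0 0.085; -0.0308 0 0.0368 0 0 0 0.085; -0.0359 0 0.043 0 0 0 0.085; -0.0411 0 0.0491 0 0 0 0.085; -0.0462 0 0.0553 0 0 0 0.085; -0.0514 0 0.0614 0 0 0 0.085"

```text
clock: 19.97
position: [0.5436, -0.0603, 0.039]
tool_rot: [3.14, 0.874, 1.764]
force: [-1.9, 5.4, 1.9]
grip_width: 0.085
finger_force: 3.2
```

```bash
python3 -c "
from h import *
rep()"
```

```text
19.9667 [ 0.54362975 -0.0603464   0.03901794] adv past crock start 0.1344106547324624 side -0.00011518878484841038 F [-1.88223844  5.36928027  1.88842314] u [-0.642  0.002  0.767] q [-0.94  1.07  0.68  2.    0.49  0.53 -0.76]
lid (244, 209, 56, 35) [ 0.55282488 -0.1002254 ] 0.06997611441454857 along 0.17531746313769667 side 0.001116887256096318 togo 0.1550402974794864
```

Emit:
send_rows --plan "-0.0051 0 0.0061 0 0 0 0.085; -0.0103 0 0.0123 0 0 0 0.085; -0.0154 0 0.0184 0 0 0 0.085; -0.0205 0 0.0246 0 0 0 0.085; -0.0257 0 0.0307 0 0 0 0.085; -0.0308 0 0.0368 0 0 0 0.085; -0.0359 0 0.043 0 0 0 0.085; -0.0411 0 0.0491 0 0 0 0.085; -0.0462 0 0.0553 0 0 0 0.085; -0.0514 0 0.0614 0 0 0 0.085"

```text
clock: 20.85
position: [0.559, -0.1391, 0.0391]
tool_rot: [3.14, 0.874, 1.764]
force: [-0.9, 5.1, 0.9]
grip_width: 0.0851
finger_force: 3.0
```

```bash
python3 -c "
from h import *
c=rep();D=cam('side')
a=cv2.resize(c['im'][150:342,200:456],(400,300));b=cv2.resize(D['im'][80:272,160:416],(400,300))
cv2.imwrite('pics/c8.png',np.hstack([a,b]))"
```

```text
20.85 [ 0.55898794 -0.13905338  0.0390683 ] adv past crock start 0.21460149273684953 side -0.0004195507442971023 F [-0.85690793  5.10992968  0.93141401] u [-0.641  0.002  0.767] q [-0.83  1.1   0.74  2.02  0.56  0.4  -0.73]
lid (271, 235, 38, 47) [ 0.54223475 -0.19033909] 0.06407723086871181 along 0.2616292573686007 side -0.026863488183291866 togo 0.0687285032485823
```

View pics/c8.png

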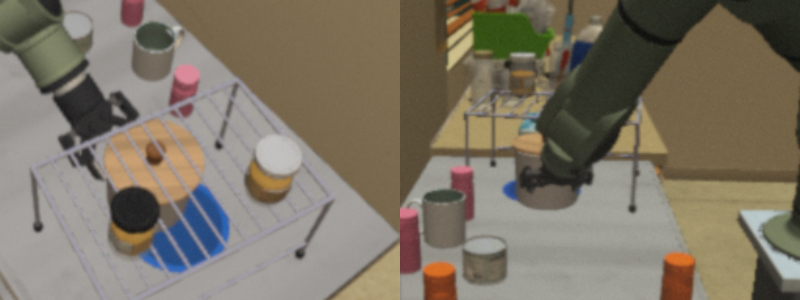

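The crock is under the rack front and the knob is at (155,152) in the left half. The mat's rear part is still uncovered, and the gripper and arm stay clear in front of the bars. I check the remaining distance.

```bash
python3 -c "
from h import *
c=cam('scene');L=plane(c,np.array([(155,152)])*.64+(200,150),.155)[0,:2];print(L,(M-L)@u,(M-L)@np.array([-u[1],u[0]]))"
```

```text
[ 0.56678804 -0.19384236] 0.060498794363816284 0.0034667223455562574
```

Emit:
send_rows --plan "-0.0051 0 0.0061 0 0 0 0.085; -0.0103 0 0.0123 0 0 0 0.085; -0.0154 0 0.0184 0 0 0 0.085; -0.0205 0 0.0246 0 0 0 0.085; -0.0257 0 0.0307 0 0 0 0.085; -0.0295 0 0.0353 0 0 0 0.085; -0.032 0 0.0383 0 0 0 0.085"

```text
clock: 21.58
position: [0.5678, -0.1899, 0.0393]
tool_rot: [3.141, 0.875, 1.763]
force: [-0.1, 3.5, -2.7]
grip_width: 0.0849
finger_force: 1.8
```

Emit:
send_rows --plan "-0.0026 0 0.0031 0 0 0 0.085; -0.0051 0 0.0061 0 0 0 0.085; -0.0074 0 0.0088 0 0 0 0.085; -0.0074 0 0.0088 0 0 0 0.085; -0.0074 0 0.0088 0 0 0 0.085; -0.0074 0 0.0088 0 0 0 0.085"

```text
clock: 22.08
position: [0.57, -0.2005, 0.0396]
tool_rot: [3.141, 0.876, 1.763]
force: [-0.5, -0.5, -0.2]
grip_width: 0.085
finger_force: 0.0
```

```bash
python3 -c "
from h import *
c=rep()
hsv=cv2.cvtColor(c['im'],cv2.COLOR_BGR2HSV);x=c['im'][235:300,280:345].astype(int)
# knob: dark brown blob
m=cv2.inRange(hsv,(3,110,40),(14,255,135));m[:240]=0;m[300:]=0;m[:,285:]=m[:,285:];m[:,:285]=0;m[:,335:]=0
for q in cv2.findContours(cv2.morphologyEx(m,2,np.ones((2,2))),0,1)[0]:
  if cv2.contourArea(q)>15:
    b=cv2.boundingRect(q);t=np.array([b[0]+b[2]/2,b[1]+b[3]/2]);L=plane(c,[t],.152)[0,:2];print(b,L,L-M)
print(proj(c,[[*M,.15]]))
"
```

```text
22.0833 [ 0.57004521 -0.20048858  0.03960367] adv past crock start 0.2770132155075413 side -0.0015698586491547837 F [-0.50303896 -0.54432278 -0.16264034] u [-0.64   0.004  0.768] q [-0.74  1.13  0.79  2.02  0.61  0.3  -0.7 ]
lid (293, 244, 37, 55) [ 0.5641758  -0.24908335] 0.06540227597008788 along 0.323526817427014 side -0.016814091514996344 togo 0.006830943190169051
(318, 261, 9, 10) [ 0.58101557 -0.26467329] [-0.00098443 -0.01217329]
[[319.39974382 262.55449954]]
```

The crock is on the mat; the knob reads within about 12 mm of the mat centre. I back out along the push line.

Emit:
send_rows --plan "0.0064 0 -0.0077 0 0 0 0.085; 0.0192 0 -0.023 0 0 0 0.085; 0.0385 0 -0.046 0 0 0 0.085; 0.058 0 -0.069 0 0 0 0.085; 0.077 0 -0.092 0 0 0 0.085; 0.096 0 -0.115 0 0 0 0.085; 0.108 0 -0.13 0 0 0 0.085; 0.11 0 -0.132 0 0 0 0.085; 0.11 0 -0.132 0 0 0 0.085; 0.11 0 -0.132 0 0 0 0.085"

```text
clock: 22.97
position: [0.537, -0.0318, 0.0397]
tool_rot: [3.141, 0.876, 1.764]
force: [-1.1, -0.8, -0.3]
grip_width: 0.0851
finger_force: 0.0
```

```bash
python3 -c "
from h import *
c=rep()
hsv=cv2.cvtColor(c['im'],cv2.COLOR_BGR2HSV)
m=cv2.inRange(hsv,(6,60,90),(22,255,255));m[:225]=0;m[325:]=0;m[:,:290]=0;m[:,352:]=0
m=cv2.morphologyEx(m,3,np.ones((7,7)))
q=max(cv2.findContours(m,0,1)[0],key=cv2.contourArea);h=cv2.convexHull(q)[:,0].astype(float);P=plane(c,h,.131)[:,:2]
from scipy.optimize import least_squares
r=least_squares(lambda x:np.hypot(*(P-x).T)-.079,M,loss='soft_l1',f_scale=.002);print(cv2.boundingRect(q),'lid',r.x,r.x-M,np.round(r.fun,3))
D=cam('side');hsv=cv2.cvtColor(D['im'],cv2.COLOR_BGR2HSV);m=cv2.inRange(hsv,(8,70,100),(20,255,255));m[230:]=0;m[:160]=0;m[:,:200]=0;m[:,300:]=0
q=max(cv2.findContours(m,0,1)[0],key=cv2.contourArea);b=cv2.boundingRect(q);e=plane(D,[(b[0],b[1]+b[3]/2),(b[0]+b[2],b[1]+b[3]/2)],.128);print('side',b,e[:,0],e.mean(0))
"
```

```text
22.9667 [ 0.53697582 -0.0318311   0.03970753] adv past crock start 0.10514499815854428 side -0.0010736522024554919 F [-1.09199797 -0.81526801 -0.28972568] u [-0.64   0.003  0.768] q [-0.98  1.06  0.66  1.99  0.47  0.58 -0.77]
lid (293, 245, 37, 54) [ 0.55122123 -0.24725319] 0.06493183847121914 along 0.3192025881393344 side -0.02916203072187263 togo 0.011155172477848682
(290, 241, 61, 71) lid [ 0.5776438  -0.25537513] [-0.0043562  -0.00287513] [ 0.001  0.001  0.002  0.001  0.     0.001  0.    -0.    -0.001 -0.001
 -0.001  0.015  0.027  0.031  0.05  -0.001 -0.     0.001  0.     0.001
  0.001]
side (229, 161, 30, 14) [0.65528289 0.55106543] [ 0.60317416 -0.24206509  0.128     ]
```

The lid fit is 5 mm from the mat centre, and the gripper is clear of everything. Handing in.

```bash
python3 -c "
from workcell import bot
print(bot.job_done())"
```

```text
the job is handed in; nothing more can be done
None
```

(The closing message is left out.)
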